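Load the cream jar through the clip-on shelf's sprung flaps

ROBOT

A 6-joint arm with a two-finger parallel gripper is mounted at the origin on the work surface. World frame = base frame: x ahead of the robot, y to its left, z up, the work surface at z = 0. Lengths are in mm, angles in rad, forces in N, time in s.
With the tool pointing down it reaches from about 325 to 850 mm from the base axis. Payload 15.5 kg.
Tool frame: the origin (TCP) lies midway between the tips of the shut fingers; the grasp point (between the pads) lies 19 mm behind it; z points along the fingers, y is the line along which they close (so a half turn about z gives the same grasp; the last joint's range is limited). The gripper opens to 91 mm and grips with 3 to 60 N. Pads are 32 mm wide; open, the fingers measure 118 mm over their backs; the gripper's body (76 mm by 178 mm) begins 60 mm behind the grasp point.
Start: joints at [-1.202, 0.494, 1.345, -0, 1.302, -0.096], TCP at [279.595, -558.975, 213.915] pointing down, gripper open.
Joint ranges: [-2.91, 2.91], [-0.82, 2.16], [0.22, 2.67], [-1.22, 4.37], [0.12, 2.79], [-3.08, 3.08]. Speed limits (rad/s): [1.89, 1.89, 2.57, 3.01, 3.01, 3.01].

INTERFACE

Orientations are given as a rotation vector (axis times angle).
In Python, from station import manip gives the robot as it stands.
- The arm moves only by the tool apply_moves, never from a script. Its argument "steps" is text: rows parted by semicolons, each of 7 numbers parted by spaces: the shift along the tool's x, y, z in mm, then the turn, a rotation vector about the tool's x, y, z in degrees, then the finger opening in mm, from 0 to 91.2. A call has 1 to 12 rows; each row is the pose to reach, as a shift and turn from the pose commanded when the call began, along the tool's axes at that moment; what a row does not reach only later rows make up. A row lasts 1/12 s, in which the tool goes at most 41.7 mm and 7.16 degrees, less where a joint would pass 70% of its speed; a pose out of reach is approached as far as the arm can. A call with a gripper value outside its range is refused whole. The fingers move at their own pace and stop on an object; "squeeze" is the grip in N (left out, the last holds). Time passes only in rows, so rows that repeat a pose let the fingers close. It gives the time, the measured TCP pose, the force, the opening and the grip force at its end, in the units of the state.
- manip.sense(): the state, without advancing time (a new reading comes with each control period).
- manip.camera(name): name is "scene" or "top"; returns the picture (384x512x3 uint8, blue, green, red); there is no depth.
- manip.get_calibration(name): a dict with "fx", "fy", "cx", "cy" (pixels), "dist" ([k1, k2, p1, p2, k3] as OpenCV has them; the pictures are not rectified), "cam_to_world" (4x4, takes a point from camera to world coordinates). Camera axes: x right, y up, looking along -z (the intrinsics and any distortion apply to the point x, -y, -z); pixel columns grow to the right and rows downward; lengths in mm; the calibration is good to about 2 mm. A picture is of the moment at which its call begins. get_calibration takes no time and is no camera call.
- manip.finish_job(): hands the job in; it is judged then, once.
Trained networks look in the newest picture that a camera, given by its name, has taken for a name from the list of things; names that differ only in an ending like _2 or _b are one class to them, and where a whole thing is asked for, a point or a joint stands for the part that bears it (a point fixed in the world has none). Each returns a list of dicts, best first, with "score" (0 to 1); they miss things now and then, are a little off and sometimes report something else, mostly with a low value. They report only what shows in the picture. A call takes as long as a camera call. They do not tell look-alikes from the thing itself.
- manip.regions_of(name, camera): "region" (384x512 bool, what is visible of it) and "rect" ([left, top, right, bottom] in pixels, round what is visible of it).
The state is a dict: "time": time; "qpos": joint angles; "joint_vel": joint speeds; "effort": joint torques, N m; "ee_pos": TCP position; "orientation": TCP orientation; "contact_force": force on the tool from outside, world axes, zero at the start; "torque": the same for the moment, N m; "gripper_width": opening from 0.0 (shut) to 1.0 (fully open); "grasp_force": force on a finger pad.
Only numpy, scipy, OpenCV 4.12 (cv2) and the standard library are available. Lean on these libraries where they do the work, as an engineer would, in place of code of your own. Each camera call takes 0.05 s, during which the arm holds its last target. There are 200 camera calls.

TASK

Stand the closed white cream jar on the open front ledge of the clip-on shelf, then slide it from behind through the pair of sprung flaps and on down the lane until it meets the rubber pad at the back and you feel the pad give a little; press gently, because the pad must not be forced. Then draw back and leave the jar standing in the lane with both flaps shut behind it, and leave all the other things where they are.

Things in the scene. Friction and masses are not known exactly. Their poses are not given: they have to be found in the camera images.
- jar_center (a point): Closed white plastic cream jar with a plain screw lid: a smooth upright cylinder, 60 mm in diameter, 52 mm tall, about 0.16 kg (0.11 to 0.22), standing on the table. The point is its centre, 26 mm above its underside; z is the jar's own axis.
- shelf: Clip-on plastic shelf on the table, clamped to a low white board at its rear (x 191 to 226 mm, y -110 to 190, up to 87 mm tall). Origin: on the table straight under the middle of the flap gate; +x runs from the gate down the lane (pushing direction), +y left, z up. Grey floor, top 10 mm above the table and flat throughout, x -94 to 189 mm. Low tray on the left: x 30 to 180, y 50 to 149, rim 26 mm.
- ledge (a point): Middle of the shelf's open front ledge, on its top face: shelf x = -47, y = 0, 10 mm above the table. The ledge has no walls: x -94 to 0, 100 mm wide (y -50 to 50). Axes as the shelf's.
- slot (a point): Point in the slot over the lane at shelf x = 94, y = 0, 76 mm above the table (the lane's top); axes as the shelf's. The lane runs from the gate to a rear wall at x = 185; side walls' inner faces at y = -36 and 36 mm. Lips 72 to 76 mm above the table leave a slot 50 mm wide along the whole lane, open to the front: too narrow for the jar, but closed fingers can travel in it behind the jar.
- flap_left (a joint): Left leaf of the gate, hinged upright at shelf x = 0, y = 36 mm: white plastic, 34 mm long, 3 mm thick, 14 to 64 mm above the table. 0 = shut, across the lane; grows (rad) to 1.6 as its free end swings down the lane (+x), the only way it opens. A weak spring shuts it: pushing the jar through both takes some 1 to 5 N. To shut it needs the first 35 mm of lane behind the gate empty.
- flap_right (a joint): Right leaf, the mirror image, hinged at shelf x = 0, y = -36 mm: 0 = shut, grows to 1.6 as it swings down the lane.
- stop: Rear stop in the lane. Origin at the rear wall, shelf x = 185, y = 0, 16 mm above the table; axes as the shelf's. A rod of varying, unmeasured length carries a dark rubber pad 46 mm wide, 38 tall, towards the gate: its face stands anywhere from shelf x = 108 to 153 mm; find it by feel. Sprung 2.2 N per mm, 12 mm travel: hold 5 to 9 N for 0.5 s; under 3 is no press, over 15 N forces it. It pushes back.
- rattle: Wooden rattle standing on the table, dumb-bell shaped, 48 mm wide and 70 mm tall, origin under it; leave alone.
- tin: Low round metal tin, 70 mm wide and 25 mm tall, on the table, origin under it; leave alone.
- bulb: Pale silicone nasal bulb with its nozzle up, 46 mm wide and 64 mm tall, in the shelf's side tray, origin under it; leave alone.
- brush: Small grey plastic brush, 85 mm long and 18 mm high, in the shelf's side tray, origin under it; leave alone.
- lotion: Tall closed lotion bottle, 52 mm wide and 150 mm tall, on the table, origin under it; leave alone.
- thermometer: White stick thermometer lying on the table, 110 mm long, 12 mm high, origin under its middle; leave alone.
- jar: The same jar; origin at the centre of its underside.
Things that resemble listed ones, but are neither listed nor needed, are in the scene too. What is shaped like the jar but orange is not meant.

How it is judged:
By the outcome, as a careful person would: the job done as asked, in the order asked, and still so for the second after the job is handed in, with the robot touching nothing.
It also fails if it takes over 64 s, if anything falls off the work surface, if the arm or the gripper's body presses on something with over 40 N, if the wrist force passes 120 N, or if a joint passes its speed limit or range.

## Working session

There is one attempt and no reset: what is moved stays moved. The work goes in short steps, Python scripts to look and compute and a tool call to move; the robot and the scene stay as the last step left them, time stands still between calls to the robot, and variables do not carry over. Pictures are saved under pics/ and viewed, at most 10 in all, crops included, and the job is handed in when it is done.

Besides the shell and the picture viewer there is one more tool, called in YAML: its name, and indented under it one key for each argument. apply_moves: Moves the arm, as the interface text tells. Its arguments: {"type":"object","properties":{"steps":{"type":"string"},"squeeze":{"type":"number"}},"required":["steps"]}

```bash
mkdir -p pics
cat > h.py <<'E'
import numpy as np, cv2
from station import manip
def ray(cam,px):
    c=manip.get_calibration(cam);K=np.array([[c["fx"],0,c["cx"]],[0,c["fy"],c["cy"]],[0,0,1]])
    u=cv2.undistortPoints(np.array([[px]],float),K,np.array(c["dist"],float))[0,0]
    T=np.array(c["cam_to_world"]);return T[:3,3],T[:3,:3]@np.array([u[0],-u[1],-1])
def atz(cam,px,z):
    o,d=ray(cam,px);return o+d*(z-o[2])/d[2]
def proj(cam,P):
    c=manip.get_calibration(cam);K=np.array([[c["fx"],0,c["cx"]],[0,c["fy"],c["cy"]],[0,0,1]])
    T=np.linalg.inv(np.array(c["cam_to_world"]));p=np.atleast_2d(P)@T[:3,:3].T+T[:3,3]
    p=p*[1,-1,-1];return cv2.projectPoints(p.reshape(-1,1,3),np.zeros(3),np.zeros(3),K,np.array(c["dist"],float))[0][:,0]
E
python3 - <<'E'
from h import *
a=manip.camera("scene");b=manip.camera("top")
cv2.imwrite("pics/s1.png",cv2.resize(a,(800,600)));cv2.imwrite("pics/t1.png",cv2.resize(b,(800,600)))
for cam in("scene","top"):
    print(cam,np.round(manip.get_calibration(cam)["cam_to_world"],2).tolist())
    for n in("jar","shelf","flap_left","flap_right","stop","tin","rattle","lotion","bulb"):
        for r in manip.regions_of(n,cam)[:4]:
            print(n,round(r["score"],2),r["rect"],int(r["region"].sum()))
print(manip.sense())
E
```

```text
scene [[-0.53, -0.49, 0.7, 1316.76], [0.85, -0.32, 0.42, 338.52], [0.02, 0.81, 0.58, 687.81], [0.0, 0.0, 0.0, 1.0]]
jar 0.86 [210.5, 189.5, 239.6, 220.6] 806
jar 0.79 [261.5, 195.7, 289.9, 227.4] 755
jar 0.66 [168.9, 172.0, 198.3, 203.8] 692
shelf 0.97 [281.8, 223.9, 469.2, 360.0] 12326
flap_left 0.75 [362.0, 235.6, 378.4, 253.7] 249
flap_right 0.53 [348.9, 231.9, 364.9, 253.5] 277
stop 0.56 [343.1, 291.8, 365.6, 332.2] 146
tin 0.85 [249.2, 172.3, 278.9, 197.0] 568
rattle 0.84 [187.2, 145.8, 209.3, 182.1] 416
lotion 0.62 [122.0, 146.2, 150.1, 206.0] 1063
lotion 0.35 [212.4, 189.6, 238.6, 223.2] 754
bulb 0.78 [398.9, 263.9, 421.2, 289.8] 503
top [[-0.01, 0.99, -0.15, 479.69], [-1.0, -0.0, 0.04, -64.96], [0.04, 0.16, 0.99, 818.01], [0.0, 0.0, 0.0, 1.0]]
jar 0.94 [233.8, 194.8, 260.7, 225.2] 642
jar 0.86 [335.1, 179.6, 363.6, 205.6] 691
jar 0.72 [285.5, 174.0, 311.9, 202.0] 618
jar 0.27 [367.5, 141.9, 412.0, 177.2] 896
shelf 0.71 [33.8, 94.1, 187.2, 253.7] 11778
flap_right 0.18 [74.3, 146.0, 110.9, 163.8] 350
stop 0.76 [124.2, 128.4, 142.6, 146.6] 349
tin 0.76 [274.4, 242.3, 307.0, 271.
[... 255 characters left out ...]
98.8] 389
{'time': 1.0, 'qpos': array([-1.20246986e+00,  4.93582076e-01,  1.34548717e+00,  4.01696427e-05,
        1.30251172e+00, -9.55145025e-02]), 'joint_vel': array([-0.0005057 ,  0.00048019, -0.0012866 ,  0.00018445,  0.00110279,
       -0.00152046]), 'effort': array([ 3.31688476e-03, -8.78671432e+01, -3.82244182e+01,  7.10998219e-02,
        4.43575694e-02, -1.14624422e-04]), 'ee_pos': array([ 279.62588936, -558.96531836,  213.93047083]), 'orientation': array([3.05747979e+00, 7.22067966e-01, 6.27705497e-05]), 'contact_force': array([-0.1472839 ,  0.35633194,  0.61075846]), 'torque': array([ 0.00200101, -0.03052917,  0.01770665]), 'grasp_force': 0.0, 'gripper_width': 1.0033671020989197}
```

View pics/s1.png

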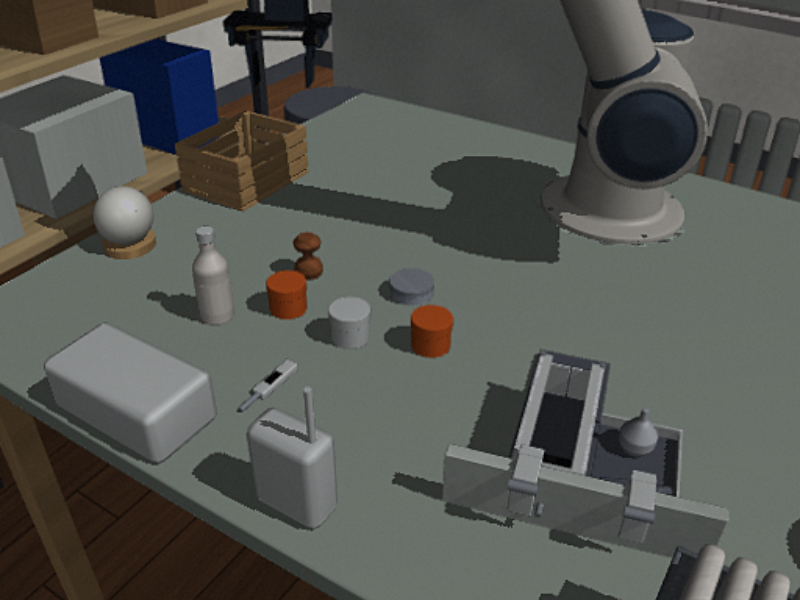

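View pics/t1.png

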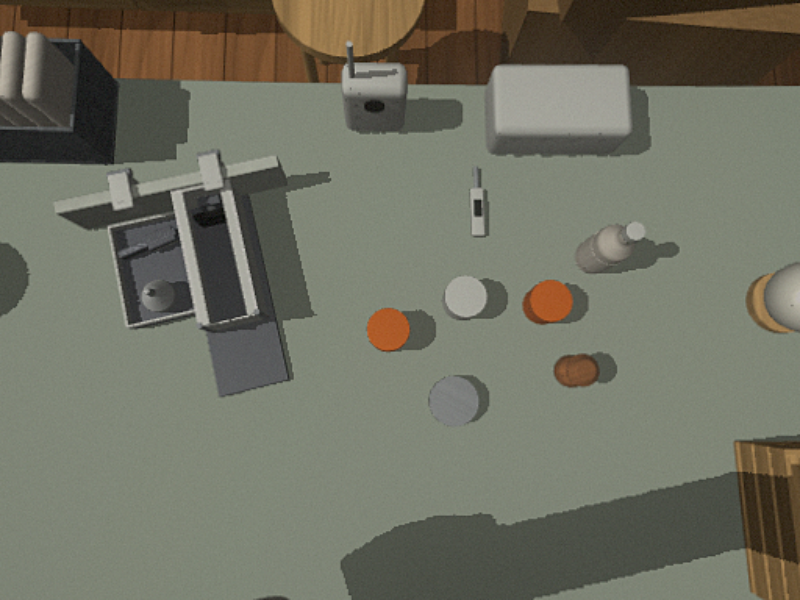

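The closed white jar is at scene px (225,205) / top px (298,190). The two orange look-alikes at top (247,210) and (350,192) are not it, and the grey tin at (290,257) is too low. The shelf is at top px (35–187, 95–253), with its ledge toward the robot. I'll enlarge both in one crop.

Run:
```python
from h import *
b=manip.camera("top")
s=cv2.resize(b[92:262,28:192],None,fx=3.5,fy=3.5,interpolation=cv2.INTER_CUBIC)
j=cv2.resize(b[160:220,270,None].repeat(1,1) if 0 else b[165:215,273:323],None,fx=4,fy=4,interpolation=cv2.INTER_CUBIC)
o=np.zeros((600,800,3),np.uint8);o[:s.shape[0],:s.shape[1]]=s;o[:200,590:790]=j
cv2.imwrite("pics/c1.png",o)
for cam in("top","scene"):
    for r in manip.regions_of("jar",cam)[:3]:
        l,t,ri,bo=r["rect"];m=r["region"]
        ys,xs=np.nonzero(m);c=(xs.mean(),ys.mean())
        print(cam,r["score"],c,atz(cam,c,40 if cam=="top" else 28),(manip.camera(cam)[m].mean(0)).round())
```

```text
top 0.77 (np.float64(296.4283464566929), np.float64(190.44094488188978)) [ 602.05752393 -188.31124505   40.        ] [148. 158. 158.]
top 0.6 (np.float64(248.12859560067682), np.float64(210.28934010152284)) [558.24576119 -81.01636595  40.        ] [ 41.  90. 171.]
top 0.57 (np.float64(350.0433566433566), np.float64(193.06853146853146)) [ 595.99037496 -307.76913307   40.        ] [ 41.  83. 156.]
scene 0.86 (np.float64(223.90570719602977), np.float64(206.25558312655087)) [ 605.14187163 -184.23410497   28.        ] [116. 117. 114.]
scene 0.79 (np.float64(276.10331125827815), np.float64(211.62384105960265)) [558.77092403 -76.07693766  28.        ] [ 19.  50. 114.]
scene 0.66 (np.float64(183.70953757225433), np.float64(188.42919075144508)) [ 599.30510264 -303.95277028   28.        ] [ 20.  51. 115.]
```

View pics/c1.png

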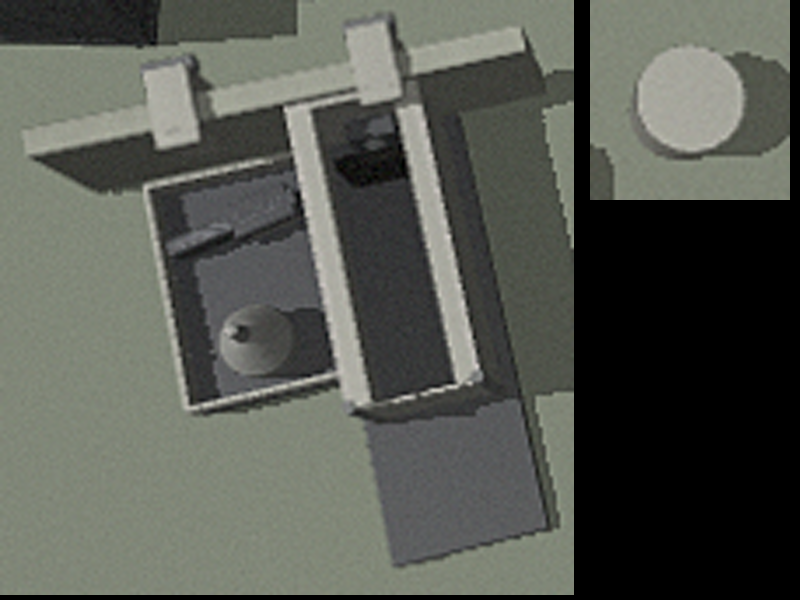

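Run:
```python
from h import *
from scipy.optimize import least_squares
S=np.array([[-94,50,10],[-94,-50,10],[0,25,76],[0,-25,76],[180,149,26],[30,149,26],[191,190,87],[191,-110,87],[226,-110,87],[226,190,87]],float)
C=np.array([[395,566],[551,528],[372,403],[457,384],[148,186],[188,410],[27,155],[528,53],[520,28],[22,131]])/3.5+[28,92]-[.36,.36]
W=lambda p,P:np.c_[P[:,0]*np.cos(p[2])-P[:,1]*np.sin(p[2])+p[0],P[:,0]*np.sin(p[2])+P[:,1]*np.cos(p[2])+p[1],P[:,2]]
f=lambda p:(proj("top",W(p,S))-C).ravel()
r=least_squares(f,[580,100,0.2],loss="soft_l1");p=r.x
print(p,np.degrees(p[2]),f(p).reshape(-1,2).round(1).tolist())
np.save("shelf.npy",p)
print("ledge",W(p,np.array([[-47.,0,10],[-60,0,10],[94,0,76]])))
print("jar",atz("top",(297.9,189.4),52))
# scene check
a=manip.camera("scene")
for q in proj("scene",W(p,S)):cv2.circle(a,tuple(np.round(q*16).astype(int)),24,(0,0,255),1,cv2.LINE_AA,4)
cv2.imwrite("pics/c2.png",cv2.resize(a[190:370,270:480],None,fx=3.3,fy=3.3))
```

```text
[5.67150537e+02 1.28333573e+02 2.31004103e-01] 13.235560150807794 [[-0.3, 1.5], [0.2, 1.3], [0.8, 0.7], [0.8, 0.5], [-0.0, -0.2], [0.1, 1.1], [-1.3, -0.6], [1.0, -1.4], [-0.1, -9.5], [-2.6, -9.8]]
ledge [[521.39899827 117.57268515  10.        ]
 [508.74431738 114.59626924  10.        ]
 [658.65361404 149.85534998  76.        ]]
jar [ 602.46752534 -189.69568428   52.        ]
```

View pics/c2.png

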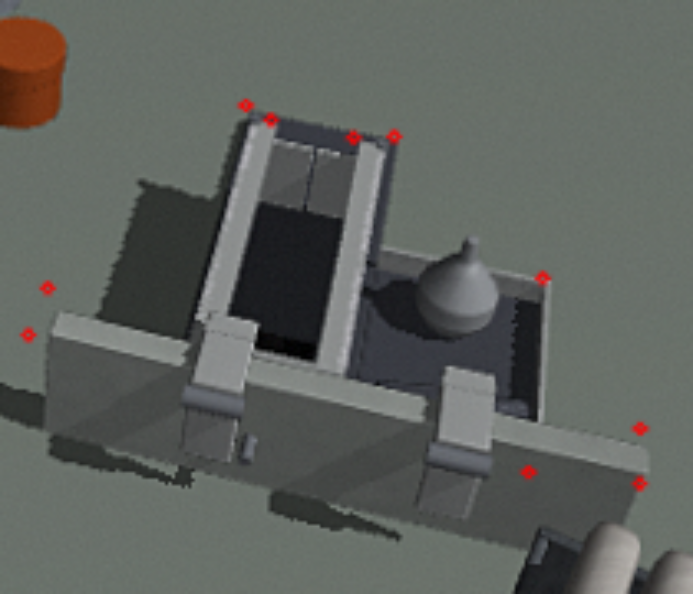

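The overlay fits the ledge and lips. The board is thinner than its stated x-range, so I'll refit with its x left free.

Run:
```python
from h import *
from scipy.optimize import least_squares
S=np.array([[-94,50,10],[-94,-50,10],[0,25,76],[0,-25,76],[180,149,26],[30,149,26],[191,190,87],[191,-110,87]],float)
C=np.array([[395,566],[551,528],[372,403],[457,384],[148,186],[188,410],[27,155],[528,53]])/3.5+[28,92]-[.36,.36]
W=lambda p,P:np.c_[P[:,0]*np.cos(p[2])-P[:,1]*np.sin(p[2])+p[0],P[:,0]*np.sin(p[2])+P[:,1]*np.cos(p[2])+p[1],P[:,2]]
def f(p):
    Q=S.copy();Q[6:,0]=p[3];return (proj("top",W(p,Q))-C).ravel()
p=least_squares(f,[580,100,0.2,191],loss="soft_l1").x
print(p,np.degrees(p[2]),f(p).reshape(-1,2).round(1).tolist())
np.save("shelf.npy",p[:3])
R=cv2.Rodrigues(manip.sense()["orientation"])[0];print(R.round(3))
t=np.array([602.5,-189,260]);print("to jar",R.T@(t-manip.sense()["ee_pos"]))
print("ledge",W(p,np.array([[-47.,0,10],[-55,0,10],[94,0,76]])))
```

```text
[5.69005673e+02 1.28951939e+02 2.31731269e-01 1.87000222e+02] 13.27722369753653 [[-0.5, 0.7], [-0.0, 0.5], [0.6, -0.2], [0.5, -0.4], [-0.3, -1.0], [-0.1, 0.3], [-1.2, 0.4], [1.1, -0.5]]
[[ 0.894  0.447 -0.   ]
 [ 0.447 -0.894  0.   ]
 [-0.    -0.    -1.   ]]
to jar [ 454.30659944 -186.43319978  -46.10956367]
ledge [[523.26197184 118.15778476  10.        ]
 [515.47580988 116.32048188  10.        ]
 [660.49307647 150.54024795  76.        ]]
```

apply_moves:
  steps: "454 -186 0 0 0 13.28 91;454 -186 0 0 0 13.28 91;454 -186 0 0 0 13.28 91;454 -186 0 0 0 13.28 91;454 -186 0 0 0 13.28 91;454 -186 0 0 0 13.28 91;454 -186 0 0 0 13.28 91;454 -186 0 0 0 13.28 91;454 -186 0 0 0 13.28 91;454 -186 0 0 0 13.28 91;454 -186 0 0 0 13.28 91;454 -186 0 0 0 13.28 91"
  squeeze: 15

```text
time: 2.5
ee_pos: [604.0, -187.0, 214.0]
orientation: [-3.12, -0.365, -0.001]
contact_force: [-0.1, -0.8, -0.6]
gripper_width: 0.996
grasp_force: 0.0
```

apply_moves:
  steps: "-2 1 35 0 0 0 91;-2 1 75 0 0 0 91;-2 1 115 0 0 0 91;-2 1 155 0 0 0 91;-2 1 180 0 0 0 91;-2 1 199 0 0 0 91;-2 1 199 0 0 0 91;-2 1 199 0 0 0 91"

```text
time: 3.17
ee_pos: [600.4, -190.9, 14.6]
orientation: [-3.12, -0.363, 0.002]
contact_force: [0.7, 0.6, 1.8]
gripper_width: 0.998
grasp_force: 0.0
```

apply_moves:
  steps: "0 0 0 0 0 0 55;0 0 0 0 0 0 55;0 0 0 0 0 0 55;0 0 0 0 0 0 55;0 0 0 0 0 0 55;0 0 0 0 0 0 55;0 0 0 0 0 0 55;0 0 0 0 0 0 55"

```text
time: 3.83
ee_pos: [601.0, -191.0, 15.6]
orientation: [3.12, 0.364, 0.001]
contact_force: [-1.3, 1.1, 7.6]
gripper_width: 0.657
grasp_force: 15.0
```

apply_moves:
  steps: "0 0 -35 0 0 0 55;0 0 -75 0 0 0 55;0 0 -105 0 0 0 55;-1 -40 -105 0 0 0 55;-2 -80 -105 0 0 0 55;-3 -120 -105 0 0 0 55;-4 -160 -105 0 0 0 55;-5 -200 -105 0 0 0 55;-6 -240 -105 0 0 0 55;-7 -280 -105 0 0 0 55;-8 -310 -105 0 0 0 55;-8 -319 -105 0 0 0 55"

```text
time: 4.83
ee_pos: [517.8, 121.3, 120.1]
orientation: [-3.119, -0.368, 0.001]
contact_force: [-0.3, 0.5, -1.6]
gripper_width: 0.658
grasp_force: 15.0
```

Run:
```python
from h import *
b=manip.camera("top");a=manip.camera("scene")
s=manip.sense();print(s["ee_pos"],s["contact_force"],s["gripper_width"],s["orientation"])
p=np.load("shelf.npy");d=s["ee_pos"][:2]-p[:2];c,n=np.cos(p[2]),np.sin(p[2]);print("in shelf",c*d[0]+n*d[1],-n*d[0]+c*d[1])
x=cv2.resize(b[92:262,28:192],None,fx=2.4,fy=2.4);y=cv2.resize(a[160:330,270:430],None,fx=2.4,fy=2.4)
cv2.imwrite("pics/c3.png",np.hstack([x,y]))
```

```text
[518.97914325 119.27065586 120.04616917] [-0.09917646 -0.41480581 -1.37740044] 0.6517264249985324 [-3.11989581e+00 -3.67929934e-01  7.95353063e-05]
in shelf -50.91276447663367 2.0667309949124046
```

View pics/c3.png

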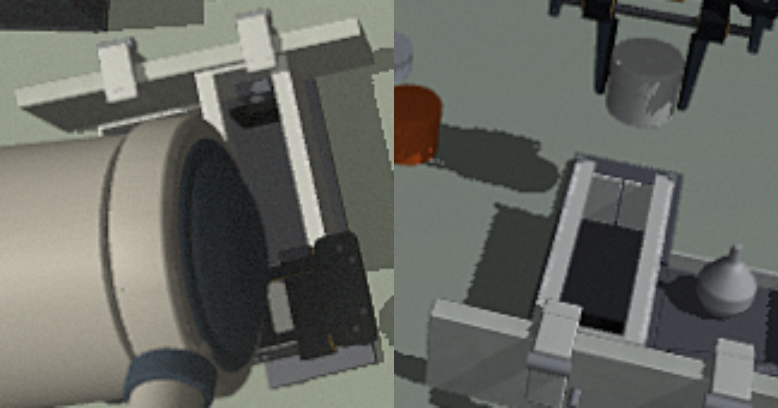

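apply_moves:
  steps: "0 1 30 0 0 0 55;0 1 60 0 0 0 55;0 1 80 0 0 0 55;0 1 88 0 0 0 55;0 1 90 0 0 0 55;0 1 91 0 0 0 55;0 1 92 0 0 0 55;0 1 93 0 0 0 55;0 1 93 0 0 0 55;0 1 93 0 0 0 55"

```text
time: 5.77
ee_pos: [520.2, 116.7, 27.6]
orientation: [-3.12, -0.364, -0.002]
contact_force: [0.2, 0.1, -1.6]
gripper_width: 0.66
grasp_force: 15.0
```

apply_moves:
  steps: "0 0 0.5 0 0 0 55;0 0 1 0 0 0 55;0 0 1.5 0 0 0 55;0 0 2 0 0 0 55;0 0 2.5 0 0 0 55;0 0 2.5 0 0 0 55"

```text
time: 6.27
ee_pos: [520.0, 116.7, 25.2]
orientation: [-3.12, -0.364, -0.001]
contact_force: [-3.8, 0.4, 18.0]
gripper_width: 0.654
grasp_force: 15.0
```

apply_moves:
  steps: "0 0 -0.8 0 0 0 55;0 0 -0.8 0 0 0 70;0 0 -0.8 0 0 0 91;0 0 -0.8 0 0 0 91;0 0 -0.8 0 0 0 91;0 0 -0.8 0 0 0 91;0 0 -0.8 0 0 0 91"

```text
time: 6.85
ee_pos: [519.8, 116.7, 25.1]
orientation: [-3.12, -0.364, 0.0]
contact_force: [0.1, -0.9, -1.0]
gripper_width: 0.992
grasp_force: 0.0
```

apply_moves:
  steps: "-15 0 0 0 0 0 91;-35 0 0 0 0 0 91;-60 0 0 0 0 0 91;-70 0 0 0 0 0 91;-70 0 0 0 0 0 91;-70 0 0 0 0 0 8;-70 0 0 0 0 0 8;-70 0 0 0 0 0 8;-70 0 0 0 0 0 8;-70 0 0 0 0 0 8;-70 0 0 0 0 0 8;-70 0 0 0 0 0 8"

```text
time: 7.85
ee_pos: [451.8, 100.6, 25.2]
orientation: [3.12, 0.364, 0.0]
contact_force: [0.2, 0.7, 0.2]
gripper_width: 0.52
grasp_force: 0.0
```

Run:
```python
from h import *
b=manip.camera("top");a=manip.camera("scene")
s=manip.sense();print(s["ee_pos"],s["contact_force"],s["gripper_width"],s["orientation"])
p=np.load("shelf.npy");d=s["ee_pos"][:2]-p[:2];c,n=np.cos(p[2]),np.sin(p[2]);print("in shelf",c*d[0]+n*d[1],-n*d[0]+c*d[1])
x=cv2.resize(b[92:262,28:192],None,fx=2.4,fy=2.4);y=cv2.resize(a[160:330,270:430],None,fx=2.4,fy=2.4)
cv2.imwrite("pics/c4.png",np.hstack([x,y]))
```

```text
[451.77244262 100.58278637  25.22288775] [ 0.02305686  0.72832281 -0.51433274] 0.4292466635562658 [-3.12048020e+00 -3.63588509e-01 -1.21532235e-04]
in shelf -120.6149560522702 -0.6867332901648773
```

View pics/c4.png

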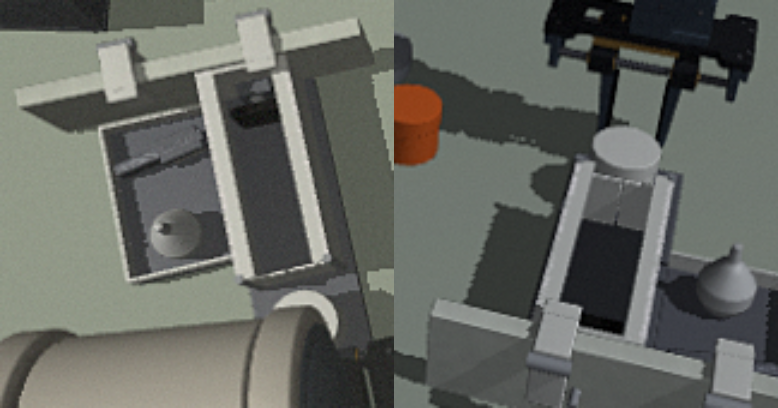

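apply_moves:
  steps: "0 -0.5 0 0 0 0 8;0 -0.5 0 0 0 0 8;0 -0.5 0 0 0 0 8;0 -0.5 0 0 0 0 8;0 -0.5 0 0 0 0 8;0 -0.5 0 0 0 0 8;4 -0.5 0 0 0 0 8;8 -0.5 0 0 0 0 8;12 -0.5 0 0 0 0 8;15 -0.5 0 0 0 0 8;18 -0.5 0 0 0 0 8;20 -0.5 0 0 0 0 8"

```text
time: 8.95
ee_pos: [471.6, 105.8, 25.2]
orientation: [-3.12, -0.364, -0.0]
contact_force: [-0.5, -0.4, -0.1]
gripper_width: 0.083
grasp_force: 0.0
```

apply_moves:
  steps: "3 0 0 0 0 0 8;6 0 0 0 0 0 8;9 0 0 0 0 0 8;12 0 0 0 0 0 8;15 0 0 0 0 0 8;18 0 0 0 0 0 8;21 0 0 0 0 0 8;24 0 0 0 0 0 8;27 0 0 0 0 0 8;30 0 0 0 0 0 8;33 0 0 0 0 0 8;36 0 0 0 0 0 8"

```text
time: 9.95
ee_pos: [505.9, 113.9, 25.2]
orientation: [3.12, 0.364, -0.001]
contact_force: [-5.2, -0.9, 1.9]
gripper_width: 0.088
grasp_force: 2.3
```

Run:
```python
from h import *
p=np.load("shelf.npy");c,n=np.cos(p[2]),np.sin(p[2])
for q,z in(((370,155),54),((375,183),16)):
    w=atz("top",np.array(q)/3.5+[28-.36,92-.36],z);d=w[:2]-p[:2];print("pad est",c*d[0]+n*d[1],-n*d[0]+c*d[1])
b=manip.camera("top");a=manip.camera("scene")
s=manip.sense();print(s["ee_pos"],s["contact_force"],s["gripper_width"],s["orientation"])
d=s["ee_pos"][:2]-p[:2];print("in shelf",c*d[0]+n*d[1],-n*d[0]+c*d[1])
x=cv2.resize(b[92:262,28:192],None,fx=2.4,fy=2.4);y=cv2.resize(a[160:330,270:430],None,fx=2.4,fy=2.4)
cv2.imwrite("pics/c5.png",np.hstack([x,y]))
```

```text
pad est 156.7861903878649 3.97844219016509
pad est 151.83788850369405 13.011597384733605
[506.59054573 114.07472463  25.19069635] [-2.06902269  0.14116514 -0.16441586] 0.08741805693797501 [-3.12041286e+00 -3.63713739e-01 -6.57670610e-04]
in shelf -64.16353025391419 -0.14511353430244078
```

View pics/c5.png

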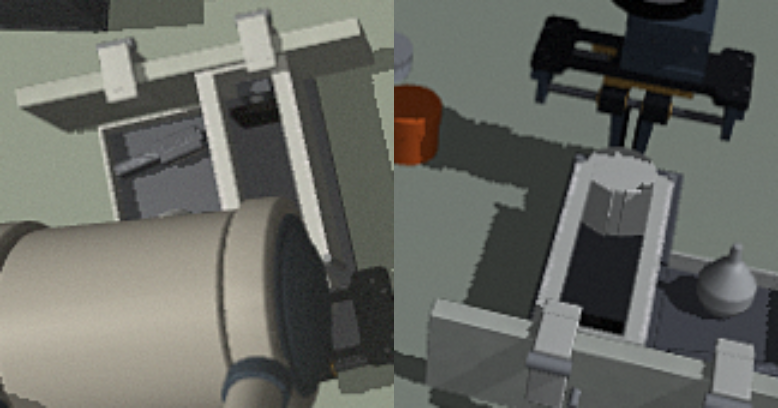

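apply_moves:
  steps: "3 0 0 0 0 0 8;6 0 0 0 0 0 8;9 0 0 0 0 0 8;12 0 0 0 0 0 8;15 0 0 0 0 0 8;18 0 0 0 0 0 8;21 0 0 0 0 0 8;24 0 0 0 0 0 8;27 0 0 0 0 0 8;30 0 0 0 0 0 8;33 0 0 0 0 0 8;36 0 0 0 0 0 8"

```text
time: 11.05
ee_pos: [540.6, 122.3, 25.1]
orientation: [-3.12, -0.364, 0.002]
contact_force: [-4.4, 0.3, 2.1]
gripper_width: 0.089
grasp_force: 2.4
```

apply_moves:
  steps: "3 0 0 0 0 0 8;6 0 0 0 0 0 8;9 0 0 0 0 0 8;12 0 0 0 0 0 8;15 0 0 0 0 0 8;18 0 0 0 0 0 8;21 0 0 0 0 0 8;24 0 0 0 0 0 8;27 0 0 0 0 0 8;30 0 0 0 0 0 8;33 0 0 0 0 0 8;36 0 0 0 0 0 8"

```text
time: 12.05
ee_pos: [576.4, 130.6, 25.2]
orientation: [-3.12, -0.364, 0.0]
contact_force: [-3.3, 0.1, 1.2]
gripper_width: 0.09
grasp_force: 1.2
```

apply_moves:
  steps: "2 0 0 0 0 0 8;4 0 0 0 0 0 8;6 0 0 0 0 0 8;8 0 0 0 0 0 8;10 0 0 0 0 0 8;12 0 0 0 0 0 8;14 0 0 0 0 0 8;16 0 0 0 0 0 8;18 0 0 0 0 0 8;19 0 0 0 0 0 8;20 0 0 0 0 0 8;20 0 0 0 0 0 8"

```text
time: 13.05
ee_pos: [595.8, 135.1, 25.2]
orientation: [3.12, 0.364, 0.0]
contact_force: [-1.1, -0.1, -0.2]
gripper_width: 0.088
grasp_force: 1.0
```

Run:
```python
from h import *
p=np.load("shelf.npy");c,n=np.cos(p[2]),np.sin(p[2])
b=manip.camera("top");a=manip.camera("scene")
s=manip.sense();print(s["ee_pos"],s["contact_force"],s["gripper_width"],s["orientation"])
d=s["ee_pos"][:2]-p[:2];print("in shelf",c*d[0]+n*d[1],-n*d[0]+c*d[1])
x=cv2.resize(b[92:262,28:192],None,fx=2.4,fy=2.4);y=cv2.resize(a[160:330,270:430],None,fx=2.4,fy=2.4)
cv2.imwrite("pics/c6.png",np.hstack([x,y]))
```

```text
[595.77053151 135.12804704  25.22613602] [-0.77473632 -0.42134187  0.19787083] 0.08745082633006766 [-3.12044087e+00 -3.63633672e-01 -5.68080730e-04]
in shelf 27.46786263570781 -0.13587181095063183
```

View pics/c6.png

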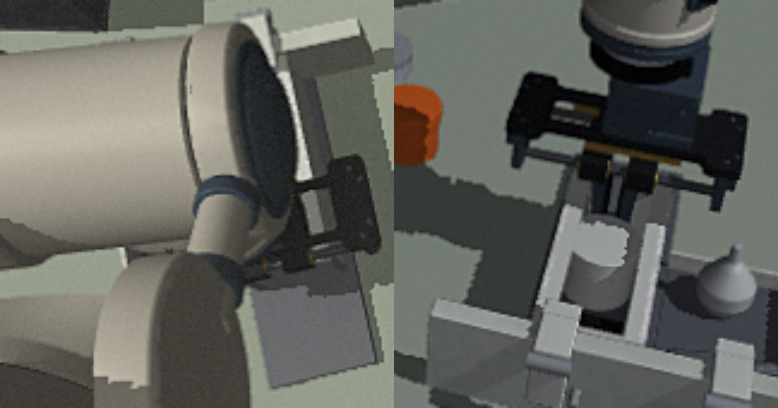

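The jar is upright in the lane, past the gate. Now I'll feel for the pad in small steps.

apply_moves:
  steps: "1 0 0 0 0 0 8;2 0 0 0 0 0 8;3 0 0 0 0 0 8;4 0 0 0 0 0 8;4 0 0 0 0 0 8"

```text
time: 13.57
ee_pos: [599.7, 136.1, 25.2]
orientation: [-3.12, -0.364, -0.0]
contact_force: [-1.2, -0.8, 0.6]
gripper_width: 0.087
grasp_force: 1.2
```

apply_moves:
  steps: "1 0 0 0 0 0 8;2 0 0 0 0 0 8;3 0 0 0 0 0 8;4 0 0 0 0 0 8;5 0 0 0 0 0 8;5 0 0 0 0 0 8"

```text
time: 14.07
ee_pos: [604.7, 137.2, 25.2]
orientation: [-3.12, -0.364, -0.0]
contact_force: [-2.3, -0.4, 0.7]
gripper_width: 0.087
grasp_force: 1.1
```

apply_moves:
  steps: "1 0 0 0 0 0 8;2 0 0 0 0 0 8;2 0 0 0 0 0 8;2 0 0 0 0 0 8"

```text
time: 14.4
ee_pos: [606.5, 137.6, 25.2]
orientation: [3.12, 0.364, 0.001]
contact_force: [-1.1, -0.1, -0.1]
gripper_width: 0.09
grasp_force: 1.1
```

apply_moves:
  steps: "1 0 0 0 0 0 8;2 0 0 0 0 0 8;3 0 0 0 0 0 8;4 0 0 0 0 0 8;4 0 0 0 0 0 8"

```text
time: 14.82
ee_pos: [610.5, 138.7, 25.2]
orientation: [-3.12, -0.364, -0.001]
contact_force: [-1.6, 1.1, -0.0]
gripper_width: 0.091
grasp_force: 0.8
```

apply_moves:
  steps: "1 0 0 0 0 0 8;2 0 0 0 0 0 8;3 0 0 0 0 0 8;4 0 0 0 0 0 8;4 0 0 0 0 0 8"

```text
time: 15.23
ee_pos: [614.4, 139.5, 25.2]
orientation: [-3.12, -0.364, -0.0]
contact_force: [-0.9, 0.8, 0.6]
gripper_width: 0.092
grasp_force: 0.6
```

apply_moves:
  steps: "1 0 0 0 0 0 8;2 0 0 0 0 0 8;3 0 0 0 0 0 8;4 0 0 0 0 0 8;4 0 0 0 0 0 8"

```text
time: 15.65
ee_pos: [618.4, 140.4, 25.3]
orientation: [3.12, 0.364, 0.001]
contact_force: [-0.0, -0.6, 0.5]
gripper_width: 0.091
grasp_force: 0.0
```

apply_moves:
  steps: "1 0 0 0 0 0 8;2 0 0 0 0 0 8;3 0 0 0 0 0 8;4 0 0 0 0 0 8;4 0 0 0 0 0 8"

```text
time: 16.07
ee_pos: [622.1, 141.4, 25.2]
orientation: [-3.12, -0.364, -0.0]
contact_force: [-0.5, -0.3, 0.7]
gripper_width: 0.091
grasp_force: 0.2
```

apply_moves:
  steps: "1 0 0 0 0 0 8;2 0 0 0 0 0 8;3 0 0 0 0 0 8;4 0 0 0 0 0 8;4 0 0 0 0 0 8"

```text
time: 16.48
ee_pos: [626.0, 142.3, 25.2]
orientation: [3.12, 0.364, 0.0]
contact_force: [-0.5, -0.7, -0.3]
gripper_width: 0.09
grasp_force: 0.2
```

apply_moves:
  steps: "1 0 0 0 0 0 8;2 0 0 0 0 0 8;3 0 0 0 0 0 8;4 0 0 0 0 0 8;4 0 0 0 0 0 8"

```text
time: 16.9
ee_pos: [629.9, 143.2, 25.2]
orientation: [-3.12, -0.364, -0.0]
contact_force: [0.1, 0.1, 0.9]
gripper_width: 0.088
grasp_force: 0.2
```

apply_moves:
  steps: "1 0 0 0 0 0 8;2 0 0 0 0 0 8;3 0 0 0 0 0 8;4 0 0 0 0 0 8;4 0 0 0 0 0 8"

```text
time: 17.32
ee_pos: [633.8, 144.1, 25.2]
orientation: [-3.12, -0.364, -0.0]
contact_force: [-0.4, 0.2, -0.9]
gripper_width: 0.088
grasp_force: 0.2
```

apply_moves:
  steps: "1 0 0 0 0 0 8;2 0 0 0 0 0 8;3 0 0 0 0 0 8;4 0 0 0 0 0 8;4 0 0 0 0 0 8"

```text
time: 17.73
ee_pos: [637.7, 145.1, 25.2]
orientation: [-3.12, -0.364, -0.0]
contact_force: [-0.8, 0.4, 0.7]
gripper_width: 0.085
grasp_force: 0.2
```

apply_moves:
  steps: "1 0 0 0 0 0 8;2 0 0 0 0 0 8;3 0 0 0 0 0 8;4 0 0 0 0 0 8;4 0 0 0 0 0 8"

```text
time: 18.15
ee_pos: [641.3, 145.9, 25.2]
orientation: [3.12, 0.364, -0.001]
contact_force: [-3.6, -0.5, 2.4]
gripper_width: 0.089
grasp_force: 1.3
```

apply_moves:
  steps: "0.5 0 0 0 0 0 8;1 0 0 0 0 0 8;1 0 0 0 0 0 8;1 0 0 0 0 0 8"

```text
time: 18.48
ee_pos: [641.8, 146.0, 25.2]
orientation: [3.12, 0.364, -0.002]
contact_force: [-6.0, -0.7, 4.5]
gripper_width: 0.09
grasp_force: 2.8
```

apply_moves:
  steps: "0.4 0 0 0 0 0 8;0.8 0 0 0 0 0 8;0.8 0 0 0 0 0 8;0.8 0 0 0 0 0 8"

```text
time: 18.82
ee_pos: [642.2, 146.1, 25.2]
orientation: [3.12, 0.364, -0.003]
contact_force: [-7.2, -1.8, 5.6]
gripper_width: 0.086
grasp_force: 3.7
```

apply_moves:
  steps: "0.3 0 0 0 0 0 8;0.3 0 0 0 0 0 8;0.3 0 0 0 0 0 8;0.3 0 0 0 0 0 8;0.3 0 0 0 0 0 8;0.3 0 0 0 0 0 8;0.3 0 0 0 0 0 8;0.3 0 0 0 0 0 8;0.3 0 0 0 0 0 8"

```text
time: 19.57
ee_pos: [642.3, 146.2, 25.2]
orientation: [3.12, 0.364, -0.003]
contact_force: [-8.1, -1.2, 5.9]
gripper_width: 0.092
grasp_force: 4.2
```

apply_moves:
  steps: "0 0 0 0 0 0 8;0 0 0 0 0 0 8;0 0 0 0 0 0 8;0 0 0 0 0 0 8;0 0 0 0 0 0 8;0 0 0 0 0 0 8"

```text
time: 20.07
ee_pos: [642.3, 146.2, 25.2]
orientation: [3.12, 0.364, -0.003]
contact_force: [-7.7, -2.2, 6.6]
gripper_width: 0.092
grasp_force: 4.2
```

apply_moves:
  steps: "-0.5 0 0 0 0 0 8;-1 0 0 0 0 0 8;-1.5 0 0 0 0 0 8;-2 0 0 0 0 0 8;-3 0 0 0 0 0 8;-4 0 0 0 0 0 8;-6 0 0 0 0 0 8;-8 0 0 0 0 0 8;-10 0 0 0 0 0 8;-12 0 0 0 0 0 8;-12 0 0 0 0 0 8"

```text
time: 20.98
ee_pos: [631.3, 143.6, 25.2]
orientation: [-3.12, -0.364, 0.0]
contact_force: [0.3, -0.3, 0.6]
gripper_width: 0.087
grasp_force: 0.0
```

apply_moves:
  steps: "0 0 -4 0 0 0 8;0 0 -10 0 0 0 8;0 0 -20 0 0 0 8;0 0 -35 0 0 0 8;0 0 -50 0 0 0 8;0 0 -70 0 0 0 8;0 0 -95 0 0 0 8;0 0 -120 0 0 0 8;0 0 -150 0 0 0 8;0 0 -150 0 0 0 8"

```text
time: 21.82
ee_pos: [634.5, 144.1, 182.1]
orientation: [-3.12, -0.364, -0.014]
contact_force: [0.6, 0.0, 1.2]
gripper_width: 0.087
grasp_force: 0.0
```

apply_moves:
  steps: "-40 0 0 0 0 0 8;-80 30 0 0 0 0 8;-110 60 0 0 0 0 8;-110 100 0 0 0 0 8;-110 140 0 0 0 0 8;-110 180 0 0 0 0 8;-110 220 0 0 0 0 8;-110 260 0 0 0 0 8;-110 300 0 0 0 0 8;-110 300 0 0 0 0 8;-110 300 0 0 0 0 8"

```text
time: 22.73
ee_pos: [594.0, -175.9, 175.8]
orientation: [3.12, 0.359, 0.002]
contact_force: [-0.4, 0.8, -0.8]
gripper_width: 0.088
grasp_force: 0.0
```

Run:
```python
from h import *
b=manip.camera("top");a=manip.camera("scene");print(manip.sense()["time"])
x=cv2.resize(b[92:262,28:192],None,fx=2.4,fy=2.4);y=cv2.resize(a[160:330,270:430],None,fx=2.4,fy=2.4)
cv2.imwrite("pics/c7.png",np.hstack([x,y]))
```

```text
22.8333
```

View pics/c7.png

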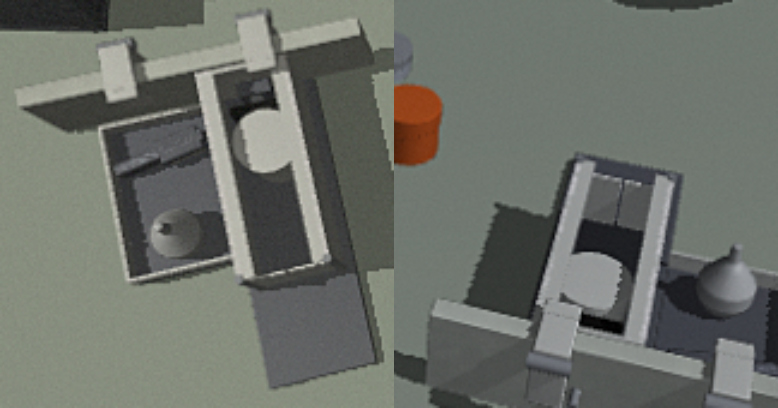

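The picture shows the jar upright in the lane near the pad (scene crop 595,285), both flaps shut (scene crop 590–650, 200), and the bulb and brush in the tray unmoved.

```bash
python3 -c "
from station import manip
print(manip.finish_job())"
```

```text
the job is handed in; nothing more can be done
None
```

The job is handed in: the white jar stands upright in the lane with both flaps shut behind it, after I pressed it against the pad at about 8 N measured at the wrist for over 0.5 s, and the tray items look unmoved.

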